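Roll two stool rungs onto their layout lines

TASK

Two stool rungs, a thick and a thin one, lie on the plywood layout board, each outside one of the two straight lines drawn there. Push them with the fingers, one after the other, so that each rolls over the board towards the middle and comes to rest on the line nearest to it: centred over the line, along it, with a bit of the line showing past both ends. Do not grasp or lift the rungs, and leave everything else where it is.

Things in the scene. Friction and masses are not known exactly. Their poses are not given: they have to be found in the camera images.
- board: layout board of plywood, fixed to the bench: 240 mm (its x) by 500 mm (its y), 12 mm thick, its top 12 mm above the bench. Origin at the centre of its underside; x points away from the robot, y to the left. It is turned by up to 14 degrees. Two parallel lines are drawn on it along x, 90 mm either side of its middle.
- line_left (a point): middle of the straight dark line drawn on the board's top, on the left (its board +y side): 220 mm long, 3 mm wide, with a short tick across each end. x runs along the line, y across it over the board to the left, z up.
- line_right (a point): middle of the straight dark line drawn on the board's top, on the right (its board -y side): 220 mm long, 3 mm wide, with a short tick across each end. x runs along the line, y across it over the board to the left, z up.
- thick_rung: thick varnished beech stool rung: cylinder 36 mm in diameter, 130 mm long, with a 20 mm tenon 15 mm long on each end, loose on the board, 75 to 115 mm outside a line, within 3 degrees of parallel to it. Origin mid-length on its axis, 18 mm above the board's top; x along its axis, y and z turn as it rolls. Pushed at 0.03 m/s it rolls on for 2 to 5 mm when the finger stops; slower, less. About 100 g.
- thin_rung: thin varnished beech stool rung: cylinder 28 mm in diameter, 130 mm long, with a 18 mm tenon 15 mm long on each end, loose on the board, 75 to 115 mm outside a line, within 3 degrees of parallel to it. Origin mid-length on its axis, 14 mm above the board's top; x along its axis, y and z turn as it rolls. Pushed at 0.03 m/s it rolls on for 2 to 5 mm when the finger stops; slower, less. About 60 g.
- glue_bottle: white glue bottle, 44 mm diameter, 75 mm tall, standing loose on the board midway between the lines, in its far half; origin at its underside.
- block_plane: block plane with a steel sole 150 by 50 mm, about 55 mm tall, loose on the board midway between the lines, in its near half, lengthwise along the lines; origin at its underside.
- mallet: wooden hammer 280 mm long lying on the bench to the right of the board.
- screwdriver: screwdriver lying on the bench to the left of the board.
- offcut_short: wooden offcut 90 by 45 mm, 22 mm tall, on the bench to the left of the board.
Not all that is in view belongs to the job. What is shaped like the thick_rung but green or turquoise is not meant.

How it is judged (in metres and radians):
On the way, in this order (a step that is already met when the one before it is completed fails the run):
1. the first rung has rolled over: it has turned upside down on its way (angle between any of thick_rung, thin_rung's own z axis and vertical above 2.2 rad), for 0.05 s.
2. with the first rung at its line (within 25 mm of it), the second rung rolls over in turn ((((y of thick_rung in the frame of line_left between -0.025 and 0.025 m or y of thick_rung in the frame of line_right between -0.025 and 0.025 m) and angle between thin_rung's own z axis and vertical above 2.2 rad) or ((y of thin_rung in the frame of line_left between -0.025 and 0.025 m or y of thin_rung in the frame of line_right between -0.025 and 0.025 m) and angle between thick_rung's own z axis and vertical above 2.2 rad))), for 0.05 s.
At the end, for the whole second after the job is handed in: Each rung lies on the board on the line nearest to its start, one rung on each line: its middle within 7 mm of the line sideways and within 30 mm of the line's middle lengthwise, its axis within 0.1 rad (about 6 degrees) of the line, and at rest (((y of thick_rung in the frame of line_left between -0.007 and 0.007 m and x of thick_rung in the frame of line_left between -0.03 and 0.03 m and z of thick_rung in the frame of line_left between 0.015 and 0.021 m and angle between the x axis of thick_rung and the x axis of line_left, either way round below 0.1 rad and y of thin_rung in the frame of line_right between -0.007 and 0.007 m and x of thin_rung in the frame of line_right between -0.03 and 0.03 m and z of thin_rung in the frame of line_right between 0.011 and 0.017 m and angle between the x axis of thin_rung and the x axis of line_right, either way round below 0.1 rad) or (y of thick_rung in the frame of line_right between -0.007 and 0.007 m and x of thick_rung in the frame of line_right between -0.03 and 0.03 m and z of thick_rung in the frame of line_right between 0.015 and 0.021 m and angle between the x axis of thick_rung and the x axis of line_right, either way round below 0.1 rad and y of thin_rung in the frame of line_left between -0.007 and 0.007 m and x of thin_rung in the frame of line_left between -0.03 and 0.03 m and z of thin_rung in the frame of line_left between 0.011 and 0.017 m and angle between the x axis of thin_rung and the x axis of line_left, either way round below 0.1 rad)) and linear speed of each of thick_rung, thin_rung below 0.01 m/s and angular speed of each of thick_rung, thin_rung below 0.3 rad/s); the robot touches nothing.
It fails at once if the thick rung is lifted more than 8 mm off the board (z of thick_rung in the frame of board above 0.038 m).
It fails at once if the thin rung is lifted more than 8 mm off the board (z of thin_rung in the frame of board above 0.034 m).
It fails at once if the glue bottle, block plane, mallet, screwdriver or offcut is moved more than 15 mm (distance of any of glue_bottle, block_plane, mallet, screwdriver, offcut_short from where it was at the start of the episode above 0.015 m).
It also fails if it takes over 58 s, if anything falls off the work surface, if the arm or the gripper's body presses on something with over 40 N, if the wrist force passes 120 N, or if a joint passes its speed limit or range.

ROBOT

A 6-joint arm with a two-finger parallel gripper is mounted at the origin on the work surface. World frame = base frame: x ahead of the robot, y to its left, z up, the work surface at z = 0. Lengths are in mm, angles in rad, forces in N, time in s.
With the tool pointing down it reaches from about 350 to 725 mm from the base axis. Payload 6 kg.
Tool frame: the origin (TCP) lies midway between the tips of the shut fingers; the grasp point (between the pads) lies 19 mm behind it; z points along the fingers, y is the line along which they close (so a half turn about z gives the same grasp; the last joint's range is limited). The gripper opens to 85 mm and grips with 20 to 120 N. Pads are 22 mm wide; open, the fingers measure 114 mm over their backs; the gripper's body (76 mm by 85 mm) begins 54 mm behind the grasp point. The pads swing forward as they close: fully open they stand 13 mm farther back than shut.
Start: joints at [1.611, 0.04, 0.085, 0, -1.615, -0.334], TCP at [173.729, 574.275, 231.261] pointing down, gripper open.
Joint ranges: [-2.56, 2.56], [-1.29, 2.01], [-1.08, 1.49], [-3.29, 1.98], [-2.81, -0.18], [-2.99, 2.99]. Speed limits (rad/s): [2.57, 2.57, 3.01, 3.14, 3.14, 3.14].

INTERFACE

Orientations are given as a unit quaternion [x, y, z, w].
In Python, from workcell import sense, camera, calibration, close_job, outline_of gives the robot as it stands.
- The arm moves only by the shell command python3 -m inch 'ROWS'. ROWS is text: rows parted by semicolons, each of 7 numbers parted by spaces: the gripper's target within -1 to 1 (fully open at 1, half-way at 0, shut at -1), then the shift along the tool's x, y, z in mm, then the turn, a rotation vector about the tool's x, y, z in degrees. In form: grip tx ty tz rx ry rz; .... A call has 1 to 20 rows; each row shifts and turns the commanded pose from where the row before left it, along the tool's axes as they then stand; what a row does not reach is not made up. A row lasts 1/12 s, in which the tool goes at most 41.7 mm and 7.16 degrees, less where a joint would pass 70% of its speed; a pose out of reach is approached as far as the arm can. A call with a gripper value outside its range is refused whole. The fingers move at their own pace and stop on an object; the grip force is fixed at half the most. Time passes only in rows, so rows that do not move let the fingers close. It gives the time, the measured TCP pose, the force, the opening and the grip force at its end, in the units of the state.
- sense(): the state, without advancing time (a new reading comes with each control period).
- camera(name): name is "side" or "top"; returns (picture, depth): 420x560x3 uint8, red, green, blue; 420x560 float32, mm along the optical axis (not along the pixel's ray), 0 where there is no reading.
- calibration(name): a dict with "intrinsics" (3x3 intrinsics, pixels), "camera_from_world" (4x4, takes a point from world to camera coordinates). Camera axes: x right, y down, z forward; pixel columns grow to the right and rows downward; lengths in mm; the calibration is good to about 2 mm. A picture is of the moment at which its call begins. calibration takes no time and is no camera call.
- close_job(): hands the job in; it is judged then, once.
Trained networks look in the newest picture that a camera, given by its name, has taken for a name from the list of things; names that differ only in an ending like _2 or _b are one class to them, and where a whole thing is asked for, a point or a joint stands for the part that bears it (a point fixed in the world has none). Each returns a list of dicts, best first, with "confidence" (0 to 1); they miss things now and then, are a little off and sometimes report something else, mostly with a low value. They report only what shows in the picture. A call takes as long as a camera call. They do not tell look-alikes from the thing itself.
- outline_of(query, camera): "pixels" (420x560 bool, what is visible of it) and "rect" ([left, top, width, height] in pixels, round what is visible of it).
The state is a dict: "clock": time; "joints": joint angles; "joint_velocities": joint speeds; "joint_efforts": joint torques, N m; "tool_pos": TCP position; "ee_rot": TCP orientation; "force": force on the tool from outside, world axes, zero at the start; "wrist_torque": the same for the moment, N m; "gripper_width": finger opening in mm; "grasp_force": force on a finger pad.
Only numpy, scipy, OpenCV 4.12 (cv2) and the standard library are available. Lean on these libraries where they do the work, as an engineer would, in place of code of your own. Each camera call takes 0.05 s, during which the arm holds its last target. There are 200 camera calls.

## Working session

There is one attempt and no reset: what is moved stays moved. The work goes in short steps, Python scripts to look and compute and a shell command to move; the robot and the scene stay as the last step left them, time stands still between calls to the robot, and variables do not carry over. Pictures are saved under pics/ and viewed, at most 10 in all, crops included, and the job is handed in when it is done.

```bash
mkdir -p pics; ls
python3 - <<'E'
from workcell import *
import cv2,numpy as np
s=sense();print(s)
for n in ("top","side"):
    p,d=camera(n);cv2.imwrite(f"pics/{n}0.png",p[:,:,::-1]);np.savez(f"{n}0.npz",p=p,d=d)
    c=calibration(n);print(n,np.round(c["intrinsics"],1).tolist(),np.round(c["camera_from_world"],3).tolist())
E
```

```text
pics
{'clock': 0.0, 'joints': array([ 1.61066982e+00,  4.08082461e-02,  8.37970612e-02, -4.80889747e-04,
       -1.61548521e+00, -3.33662108e-01]), 'joint_velocities': array([ 0.00127055,  0.00135948,  0.00137036, -0.00122583,  0.00121848,
       -0.00152504]), 'joint_efforts': array([-2.39970641e-04, -3.68210435e+01,  3.47413588e+01,  6.93236232e+00,
       -5.41795875e-03,  1.02233358e-05]), 'tool_pos': array([173.59019347, 573.99579012, 230.26993286]), 'ee_rot': array([ 9.89231574e-01, -1.46356115e-01, -7.81991363e-05,  8.79853657e-04]), 'force': array([-0.26977439,  0.44298349,  0.54256931]), 'wrist_torque': array([-0.0110248 , -0.01526593, -0.00107688]), 'grasp_force': 0.0, 'gripper_width': 85.29404964806413}
top [[459.5, 0.0, 285.0], [0.0, 459.5, 204.5], [0.0, 0.0, 1.0]] [[0.005, -1.0, 0.001, -28.556], [-0.999, -0.005, -0.041, 471.287], [0.041, -0.001, -0.999, 1381.013], [0.0, 0.0, 0.0, 1.0]]
side [[480.9, 0.0, 285.1], [0.0, 480.9, 217.9], [0.0, 0.0, 1.0]] [[0.784, -0.62, 0.021, -398.361], [-0.413, -0.548, -0.728, 222.867], [0.463, 0.562, -0.686, 1421.336], [0.0, 0.0, 0.0, 1.0]]
```

View pics/top0.png

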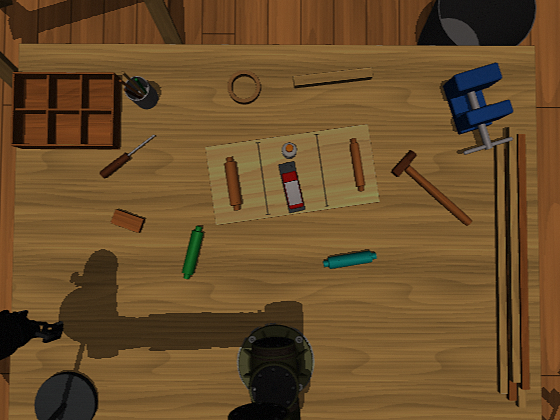

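View pics/side0.png

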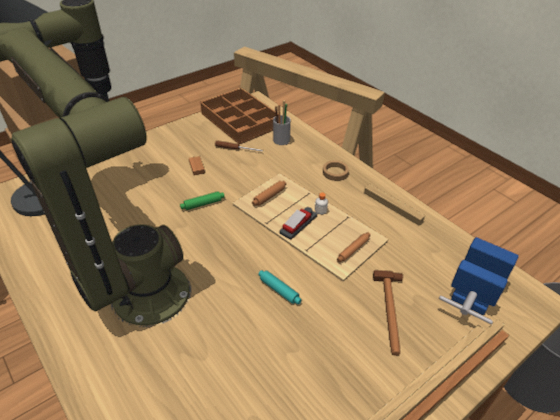

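The pictures show the board turned about 6°. In the top view the thick rung is at (233,183), the thin rung at (358,165), and the lines are at about x=263 and x=321. The green and turquoise look-alikes are off the board. Next I'll measure these.

```bash
cat > h.py <<'E'
from workcell import *
import cv2,numpy as np
def ray(n,uv,z):
    c=calibration(n);K=np.array(c["intrinsics"]);T=np.array(c["camera_from_world"]);R,t=T[:3,:3],T[:3,3]
    uv=np.atleast_2d(uv).astype(float);d=(np.linalg.inv(K)@np.c_[uv,np.ones(len(uv))].T).T@R;o=-R.T@t
    return o+d*((z-o[2])/d[:,2])[:,None]
def proj(n,P):
    c=calibration(n);K=np.array(c["intrinsics"]);T=np.array(c["camera_from_world"])
    q=(np.atleast_2d(P)@T[:3,:3].T+T[:3,3])@K.T;return q[:,:2]/q[:,2:]
def cloud(n,m,d):
    c=calibration(n);K=np.array(c["intrinsics"]);T=np.array(c["camera_from_world"])
    v,u=np.nonzero(m&(d>0));z=d[v,u];X=(np.linalg.inv(K)@np.c_[u*z,v*z,z].T).T
    return (X-T[:3,3])@T[:3,:3]
def axis(xy):
    # min-area rect of points -> centre, angle of long axis (deg), size
    r=cv2.minAreaRect(xy.astype(np.float32));b=cv2.boxPoints(r);e=max((b[1]-b[0],b[2]-b[1]),key=np.linalg.norm)
    a=np.degrees(np.arctan2(e[1],e[0]));a=(a+90)%180-90
    return np.round(np.r_[r[0],a,sorted(r[1])],1)
E
cat > m0.py <<'E'
from h import *
for n in ("top","side"):
    p,d=camera(n)
    for q,z in (("board",12),("thick_rung",30),("thin_rung",26)):
        for o in outline_of(q,n)[:2]:
            m=o["pixels"];v,u=np.nonzero(m);C=cloud(n,m,d)
            print(n,q,round(o["confidence"],2),o["rect"],"plane",axis(ray(n,np.c_[u,v],z)[:,:2]),"cloud",axis(C[:,:2]),"z pct",np.percentile(C[:,2],[5,50,95]).round(1))
    # lines: darkness in gray along band
    g=cv2.cvtColor(p,cv2.COLOR_RGB2GRAY);np.save(n+"g.npy",g)
E
python3 m0.py
python3 - <<'E'
import cv2
for n,(a,b,c,d) in dict(top=(195,115,390,235),side=(225,165,395,280)).items():
    i=cv2.imread(f"pics/{n}0.png")[b:d,a:c];cv2.imwrite(f"pics/{n}crop.png",cv2.resize(i,None,fx=4,fy=4,interpolation=cv2.INTER_NEAREST))
E
```

```text
top board 0.6 [204.8, 124.4, 174.3, 100.9] plane [564.9 -47.1 -81.5 244.1 501.1] cloud [565.5 -47.2 -82.  246.5 507.1] z pct [ 6.6 11.6 16.5]
top thick_rung 0.78 [224.8, 155.4, 21.2, 56.5] plane [533.3 129.8  10.6  39.7 160.7] cloud [532.6 131.2  10.   41.3 159.8] z pct [13. 43. 50.]
top thick_rung 0.62 [323.4, 250.3, 54.9, 17.9] plane [ 308.8 -220.   -80.3   35.9  158.3] cloud [ 306.6 -221.4  -80.5   38.9  158.9] z pct [19.7 31.2 37.6]
top thin_rung 0.61 [351.1, 137.3, 14.4, 52.9] plane [ 593.4 -242.1    8.8   29.4  159.4] cloud [ 592.9 -244.1    9.5   32.3  158.4] z pct [23.6 35.6 42.2]
top thin_rung 0.5 [99.7, 137.9, 56.2, 40.6] plane [616.4 450.2 -50.6  28.4 194.6] cloud [618.2 456.1 -51.9  33.9 199.4] z pct [10.2 21.8 27.9]
side board 0.6 [235.6, 172.1, 155.9, 107.9] plane [565.2 -52.  -81.5 252.9 508.8] cloud [572.5 -42.2 -81.5 263.5 517.6] z pct [ 7.1 13.1 17.7]
side thick_rung 0.94 [180.1, 189.9, 45.9, 19.2] plane [327.5 233.7  -9.1  56.2 153.6] cloud [335.8 260.7 -12.   72.4 156.9] z pct [ 8.8 28.2 37.9]
side thick_rung 0.74 [259.7, 270.1, 44.2, 32.6] plane [ 305.9 -227.5  -80.7   41.3  162.4] cloud [ 317.8 -217.6  -81.3   56.6  168.5] z pct [16.9 31.5 38.3]
side thin_rung 0.59 [337.4, 234.8, 34.4, 23.7] plane [ 594.9 -242.7   10.4   29.3  168.4] cloud [ 591.8 -244.4    8.2   31.3  156.1] z pct [26.5 37.6 43. ]
```

View pics/topcrop.png

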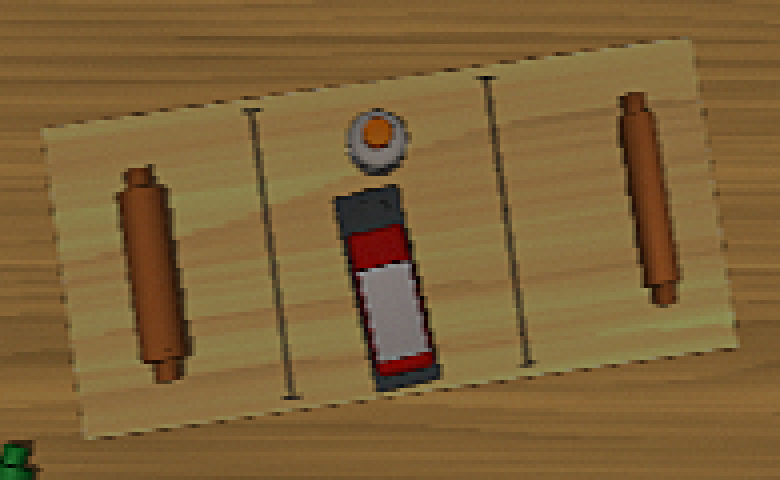

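The crop confirms the lines: in full-image pixels, left runs (258,142)–(268,214) and right runs (317,134)–(327,206). Next I'll fit the lines precisely and express the rungs in their frames.

```bash
cat > lines.py <<'E'
from h import *
def dirn(a):return np.array([np.cos(a),np.sin(a)]),np.array([-np.sin(a),np.cos(a)])
c0=np.array([565,-47.]);d0,n0=dirn(np.radians(8.4))
for n in ("top","side"):
    g=cv2.cvtColor(np.load(n+"0.npz")["p"],cv2.COLOR_RGB2GRAY).astype(np.float32)
    for k,s in (("L",1),("R",-1)):
        X=np.arange(-100,101,4.);Y=np.arange(-15,15.1,.5)
        P=[np.r_[c0+d0*x+n0*(90*s+y),12] for x in X for y in Y]
        uv=proj(n,np.array(P)).astype(np.float32)
        v=cv2.remap(g,uv[:,:1],uv[:,1:],cv2.INTER_LINEAR).reshape(len(X),-1)
        w=np.clip(np.median(v,1)[:,None]-v-8,0,None);ok=w.sum(1)>20
        y=(w@Y)[ok]/w.sum(1)[ok];f=np.polyfit(X[ok],y,1);r=y-np.polyval(f,X[ok])
        gd=abs(r)<2;f=np.polyfit(X[ok][gd],y[gd],1)
        m=c0+n0*(90*s+f[1]);print(n,k,ok.sum(),gd.sum(),"mid",m.round(1),"ang",round(8.4+np.degrees(f[0]),2),"rms",r[gd].std().round(2),"off",f[1].round(1))
E
python3 lines.py
```

```text
top L 51 51 mid [551.7  42.8] ang 8.45 rms 0.21 off 0.7
top R 51 51 mid [ 578.  -135.2] ang 8.41 rms 0.2 off 0.8
side L 51 51 mid [552.2  40. ] ang 8.39 rms 0.38 off -2.1
side R 51 51 mid [ 578.4 -138. ] ang 8.32 rms 0.34 off -2.0
```

```bash
python3 -m inch '1 32.6 20.2 0 0 0 0;1 32.6 20.2 0 0 0 0;1 32.6 20.2 0 0 0 0;1 32.6 20.2 0 0 0 0;1 32.6 20.2 0 0 0 0;1 32.6 20.2 0 0 0 0;1 32.6 20.2 0 0 0 0;1 32.6 20.2 0 0 0 0;1 32.6 20.2 0 0 0 0;1 32.6 20.2 0 0 0 0;1 32.6 20.2 0 0 0 0;1 32.6 20.2 0 0 0 0;1 32.6 20.2 0 0 0 0;1 32.6 20.2 0 0 0 0' && python3 -m inch '1 0 0 15 0 0 6.475;1 0 0 15 0 0 6.475;1 0 0 15 0 0 6.475;1 0 0 15 0 0 6.475;1 0 0 15 0 0 6.475;1 0 0 15 0 0 6.475;1 0 0 15 0 0 6.475;1 0 0 15 0 0 6.475;1 0 0 15 0 0 6.475;1 0 0 15 0 0 6.475;1 0 0 0 0 0 0;1 0 0 0 0 0 0;1 0 0 0 0 0 0'
```

```text
clock: 1.67
tool_pos: [529.7, 169.8, 231.6]
ee_rot: [0.989, -0.146, 0.0, -0.0]
force: [0.3, 1.0, 0.8]
gripper_width: 85.3
grasp_force: 0.0
clock: 2.75
tool_pos: [529.2, 171.6, 82.5]
ee_rot: [0.758, -0.652, 0.0, -0.001]
force: [0.4, -0.2, -0.1]
gripper_width: 85.4
grasp_force: 0.0
```

```bash
python3 -m inch '1 0 0 15 0 0 0;1 0 0 15 0 0 0;1 0 0 15 0 0 0;1 0 0 10 0 0 0;1 0 0 7 0 0 0;1 0 0 5 0 0 0;1 0 0 3 0 0 0;1 0 0 2 0 0 0;1 0 0 0 0 0 0;1 0 0 0 0 0 0'
python3 - <<'E'
from h import *
p,d=camera("top");a=p[115:235,195:390,::-1]
p,d=camera("side");b=p[150:260,210:400,::-1]
cv2.imwrite("pics/c1.png",np.vstack([cv2.resize(a,(560,345)),cv2.resize(b,(560,254*560//440-70))]))
E
```

```text
clock: 3.58
tool_pos: [529.0, 171.5, 9.9]
ee_rot: [0.757, -0.653, 0.0, -0.0]
force: [-0.3, -0.2, 0.7]
gripper_width: 85.3
grasp_force: 0.0
```

View pics/c1.png

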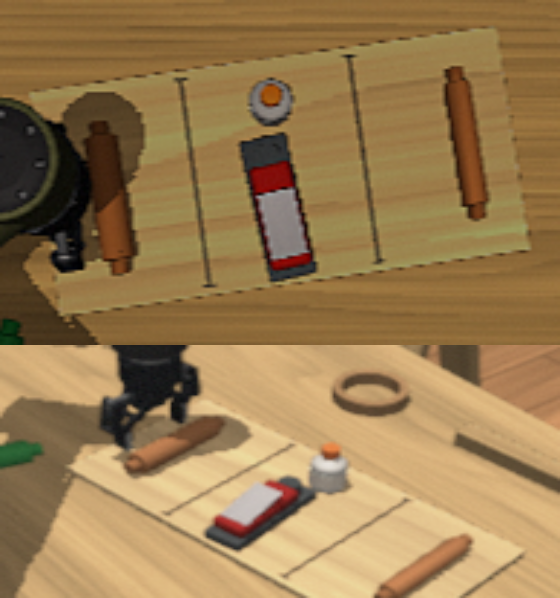

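```bash
cat > look.py <<'E'
from h import *
import sys
q,s=sys.argv[1],sys.argv[2]   # rung, L/R
R={"thick_rung":18,"thin_rung":14}[q]; M=np.array({"L":[551.7,42.8],"R":[578.,-135.2]}[s])
a=np.radians(8.42);D=np.array([np.cos(a),np.sin(a)]);N=np.array([-D[1],D[0]])
p,d=camera("top");b=(9,9)
for o in outline_of(q,"top"):
    v,u=np.nonzero(o["pixels"]);W=ray("top",np.c_[u,v],12+R)[:,:2]-M
    x,y=W@D,W@N
    if abs(np.median(y))>140 or abs(np.median(x))>60: continue
    A=axis(np.c_[x,y])
    # axis fit: mid of the y-extent in slices of x (body only)
    S=[(t,(y[abs(x-t)<3].min()+y[abs(x-t)<3].max())/2) for t in np.arange(-70,71,4) if (abs(x-t)<3).sum()>4]
    f=np.polyfit(*np.array(S).T,1)
    print(round(o["confidence"],2),"x mid",((x.min()+x.max())/2).round(1),"y at mid",np.polyval(f,x.mean()).round(1),"ang deg",np.degrees(f[0]).round(2),"rect",A)
P=sense();t=P["tool_pos"][:2]-M;print("tcp in line frame",(t@D).round(1),(t@N).round(1),"z",P["tool_pos"][2].round(1),"F",P["force"].round(1),"t",P["clock"])
cv2.imwrite(f"pics/look{P['clock']:.2f}.png",cv2.resize(p[115:235,195:390,::-1],None,fx=4,fy=4,interpolation=cv2.INTER_CUBIC))
E
python3 -m inch '1 2 0 0 0 0 0;1 2 0 0 0 0 0;1 2 0 0 0 0 0;1 2 0 0 0 0 0;1 1.5 0 0 0 0 0;1 1 0 0 0 0 0;1 1 0 0 0 0 0;1 1 0 0 0 0 0;1 1 0 0 0 0 0;1 1 0 0 0 0 0;1 1 0 0 0 0 0;1 1.5 0 0 0 0 0;1 2 0 0 0 0 0;1 2.5 0 0 0 0 0;1 2.5 0 0 0 0 0;1 2.5 0 0 0 0 0;1 2.5 0 0 0 0 0;1 2.5 0 0 0 0 0;1 2.5 0 0 0 0 0;1 2.5 0 0 0 0 0' && python3 look.py thick_rung L
```

```text
clock: 5.35
tool_pos: [534.1, 135.0, 9.3]
ee_rot: [0.757, -0.653, 0.0, 0.0]
force: [-0.2, 0.4, 0.9]
gripper_width: 85.5
grasp_force: 0.0
0.68 x mid -4.9 y at mid 60.5 ang deg -2.88 rect [ -5.2  60.7  -4.6  36.1 157.8]
tcp in line frame -4.0 93.7 z 9.3 F [0.3 0.1 0. ] t 5.45
```

```bash
python3 -m inch '1 2 0 0 0 0 0;1 2.5 0 0 0 0 0;1 2.5 0 0 0 0 0;1 2.5 0 0 0 0 0;1 2.5 0 0 0 0 0;1 2.5 0 0 0 0 0;1 2.5 0 0 0 0 0;1 2.5 0 0 0 0 0;1 2.5 0 0 0 0 0;1 2.5 0 0 0 0 0;1 2.5 0 0 0 0 0;1 2.5 0 0 0 0 0;1 2.5 0 0 0 0 0;1 2.5 0 0 0 0 0;1 2 0 0 0 0 0;1 2 0 0 0 0 0;1 1.5 0 0 0 0 0;1 1 0 0 0 0 0;1 1 0 0 0 0 0;1 0.5 0 0 0 0 0' && python3 look.py thick_rung L
```

```text
clock: 7.12
tool_pos: [540.3, 93.2, 9.3]
ee_rot: [0.757, -0.653, 0.0, 0.0]
force: [-0.2, -0.3, 0.7]
gripper_width: 85.1
grasp_force: 0.0
0.53 x mid -5.3 y at mid 17.7 ang deg -4.91 rect [ -5.6  17.3  -6.6  36.4 156.7]
tcp in line frame -3.9 51.6 z 9.3 F [-0.2 -0.7 -0.2] t 7.2167
```

View pics/look7.22.png

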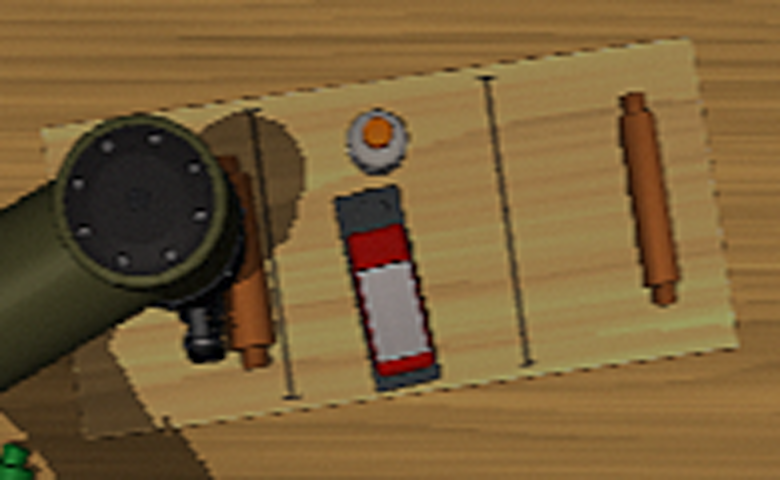

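```bash
python3 -m inch '1 1 0 0 0 0 0;1 1.5 0 0 0 0 0;1 2 0 0 0 0 0;1 2 0 0 0 0 0;1 2 0 0 0 0 0;1 2 0 0 0 0 0;1 2 0 0 0 0 0;1 1.5 0 0 0 0 0;1 1.5 0 0 0 0 0;1 1 0 0 0 0 0;1 1 0 0 0 0 0;1 1 0 0 0 0 0;1 0.5 0 0 0 0 0;1 0.5 0 0 0 0 0;1 0.5 0 0 0 0 0;1 0.5 0 0 0 0 0;1 0.5 0 0 0 0 0' && python3 -m inch '1 -4 0 0 0 0 0;1 -15 0 0 0 0 0;1 -25 0 0 0 0 0;1 -15 0 -10 0 0 0;1 0 0 -30 0 0 0;1 0 0 -40 0 0 0;1 0 0 -40 0 0 0;1 0 0 -20 0 0 0' && python3 look.py thick_rung L
```

```text
clock: 8.63
tool_pos: [543.3, 72.5, 9.3]
ee_rot: [0.757, -0.653, 0.0, 0.0]
force: [0.1, -0.1, 0.3]
gripper_width: 85.5
grasp_force: 0.0
clock: 9.3
tool_pos: [536.2, 131.5, 155.2]
ee_rot: [0.757, -0.653, 0.002, -0.003]
force: [0.7, 0.5, 1.5]
gripper_width: 85.7
grasp_force: 0.0
0.56 x mid -4.7 y at mid 1.7 ang deg -0.25 rect [-4.700e+00  1.500e+00  1.000e-01  3.550e+01  1.582e+02]
tcp in line frame -1.7 90.4 z 155.1 F [-0.2 -0.5  0.4] t 9.4
```

```bash
ls -t pics | head -1; cp pics/$(ls -t pics | head -1) pics/v1.png
```

```text
look9.40.png
```

View pics/v1.png

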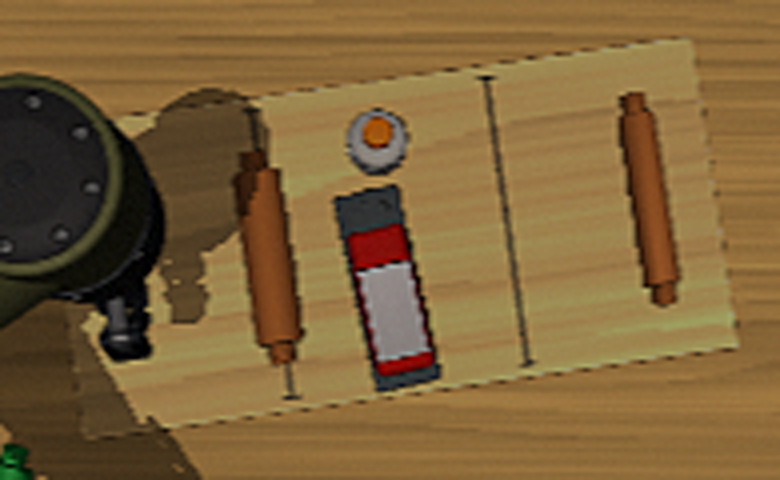

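```bash
python3 -m inch '1 15 0 0 0 0 0;1 30 0 0 0 0 0;1 38 0 0 0 0 0;1 38 0 0 0 0 0;1 38 0 0 0 0 0;1 38 0 0 0 0 0;1 38 0 0 0 0 0;1 38 0 0 0 0 0;1 38 0 0 0 0 0;1 38 0 0 0 0 0;1 36 0 0 0 0 0;1 20 0 0 0 0 0;1 10 0 0 0 0 0;1 0 0 0 0 0 0;1 0 0 0 0 0 0;1 0 0 0 0 0 0' && python3 look.py thin_rung R; python3 look.py thick_rung L;python3 - <<'E'
from h import *
p,d=camera("side")
for q,z,M in (("thick_rung",30,[552.2,40]),("thin_rung",26,[578.4,-138])):
    for o in outline_of(q,"side"):
        v,u=np.nonzero(o["pixels"]);W=ray("side",np.c_[u,v],z)[:,:2]-M;a=np.radians(8.4)
        r=axis(np.c_[W@[np.cos(a),np.sin(a)],W@[-np.sin(a),np.cos(a)]])
        if abs(r[1])<140 and abs(r[0])<60: print("side",q,r)
print(sense()["ee_rot"])
E
```

```text
clock: 10.73
tool_pos: [595.5, -278.5, 149.1]
ee_rot: [0.757, -0.653, -0.0, 0.0]
force: [0.8, 0.4, -0.2]
gripper_width: 85.8
grasp_force: 0.0
0.8 x mid -14.7 y at mid -108.3 ang deg 0.43 rect [ -14.8 -109.5   -1.6   33.5  134.7]
tcp in line frame -3.5 -144.2 z 149.6 F [-0.5  0.3 -0.6] t 10.8333
0.94 x mid -4.7 y at mid 1.4 ang deg 0.58 rect [ -4.7   1.4   0.7  35.7 159.2]
tcp in line frame -3.6 -324.4 z 149.7 F [-0.8 -0.4 -0.8] t 10.9333
side thick_rung [  0.3   1.8  -0.6  47.2 168.1]
side thin_rung [   4.1 -107.4   -0.7   32.4  169.9]
[ 7.57347710e-01 -6.53011793e-01  1.97883989e-04 -6.85095779e-05]
```

```bash
python3 -m inch '1 0 -1.5 20 0 0 0;1 0 -1.5 30 0 0 0;1 0 0 30 0 0 0;1 0 0 25 0 0 0;1 0 0 15 0 0 0;1 0 0 10 0 0 0;1 0 0 6 0 0 0;1 0 0 4 0 0 0;1 0 0 2 0 0 0;1 0 0 1 0 0 0;1 0 0 0 0 0 0' && python3 -m inch '1 -1 0 0 0 0 0;1 -2 0 0 0 0 0;1 -2 0 0 0 0 0;1 -1 0 0 0 0 0;1 -1 0 0 0 0 0;1 -1 0 0 0 0 0;1 -1 0 0 0 0 0;1 -1 0 0 0 0 0;1 -1 0 0 0 0 0;1 -1 0 0 0 0 0;1 -1.5 0 0 0 0 0;1 -2 0 0 0 0 0;1 -2.5 0 0 0 0 0;1 -2.5 0 0 0 0 0;1 -2.5 0 0 0 0 0;1 -2.5 0 0 0 0 0;1 -2.5 0 0 0 0 0;1 -2.5 0 0 0 0 0;1 -2.5 0 0 0 0 0;1 -2.5 0 0 0 0 0' && python3 look.py thin_rung R
```

```text
clock: 12.0
tool_pos: [598.9, -279.4, 7.3]
ee_rot: [0.757, -0.653, 0.001, -0.0]
force: [-0.4, -0.1, 0.3]
gripper_width: 85.6
grasp_force: 0.0
clock: 13.67
tool_pos: [593.2, -243.8, 6.3]
ee_rot: [0.757, -0.653, 0.0, 0.0]
force: [0.2, -0.2, -0.0]
gripper_width: 85.3
grasp_force: 0.0
0.61 x mid -32.9 y at mid -82.8 ang deg 2.76 rect [-32.7 -84.    3.4  26.9  87.3]
tcp in line frame -0.8 -109.6 z 6.4 F [0.1 0.  0.5] t 13.7667
```

```bash
python3 -m inch '1 -2 0 0 0 0 0;1 -2.5 0 0 0 0 0;1 -2.5 0 0 0 0 0;1 -2.5 0 0 0 0 0;1 -2.5 0 0 0 0 0;1 -2.5 0 0 0 0 0;1 -2.5 0 0 0 0 0;1 -2.5 0 0 0 0 0;1 -2.5 0 0 0 0 0;1 -2.5 0 0 0 0 0;1 -2.5 0 0 0 0 0;1 -2.5 0 0 0 0 0;1 -2.5 0 0 0 0 0;1 -2.5 0 0 0 0 0;1 -2.5 0 0 0 0 0;1 -2.5 0 0 0 0 0;1 -2.5 0 0 0 0 0;1 -2.5 0 0 0 0 0;1 -2.5 0 0 0 0 0;1 -2.5 0 0 0 0 0' && python3 -m inch '1 -2.5 0 0 0 0 0;1 -2.5 0 0 0 0 0;1 -2.5 0 0 0 0 0;1 -2 0 0 0 0 0;1 -2 0 0 0 0 0;1 -2 0 0 0 0 0;1 -1.5 0 0 0 0 0;1 -1.5 0 0 0 0 0;1 -1 0 0 0 0 0;1 -1 0 0 0 0 0;1 -0.5 0 0 0 0 0' && python3 look.py thin_rung R; cp pics/$(ls -t pics | head -1) pics/v2.png
```

```text
clock: 15.43
tool_pos: [585.9, -194.9, 6.3]
ee_rot: [0.757, -0.653, 0.0, 0.0]
force: [-0.7, 0.3, -0.5]
gripper_width: 85.3
grasp_force: 0.0
clock: 16.35
tool_pos: [583.1, -176.3, 6.3]
ee_rot: [0.757, -0.653, 0.0, 0.0]
force: [-0.2, 0.2, -0.7]
gripper_width: 85.2
grasp_force: 0.0
0.76 x mid -43.1 y at mid -16.5 ang deg 2.59 rect [-43.  -17.    2.   29.   76.6]
0.17 x mid -2.5 y at mid 98.7 ang deg 122.01 rect [ -2.5  87.9  89.9 243.4 502. ]
tcp in line frame -0.9 -41.4 z 6.4 F [ 0.4 -0.5  0.3] t 16.45
```

View pics/v2.png

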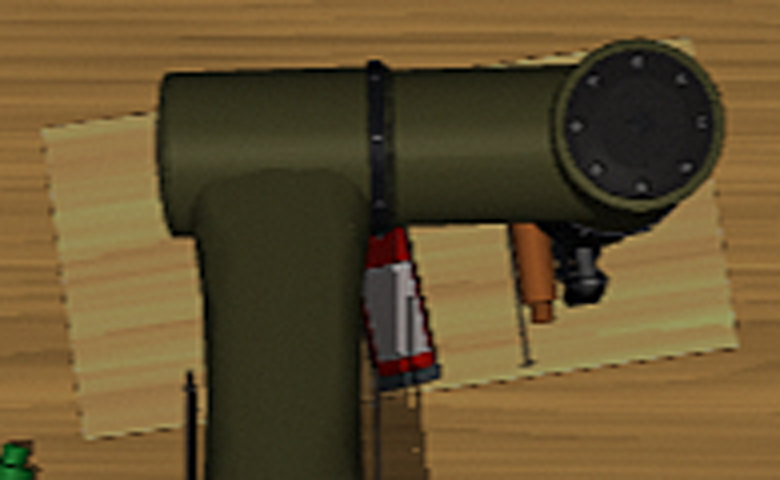

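```bash
python3 -m inch '1 -1 0 0 0 0 0;1 -1.5 0 0 0 0 0;1 -2 0 0 0 0 0;1 -2 0 0 0 0 0;1 -1.5 0 0 0 0 0;1 -1 0 0 0 0 0;1 -1 0 0 0 0 0;1 -1 0 0 0 0 0;1 -1 0 0 0 0 0;1 -0.5 0 0 0 0 0;1 -0.5 0 0 0 0 0;1 -0.5 0 0 0 0 0;1 -0.5 0 0 0 0 0;1 -0.5 0 0 0 0 0;1 -0.5 0 0 0 0 0' && python3 -m inch '1 4 0 0 0 0 0;1 15 0 0 0 0 0;1 25 0 0 0 0 0;1 15 0 -10 0 0 0;1 0 0 -30 0 0 0;1 0 0 -40 0 0 0;1 0 0 -40 0 0 0;1 40 0 -20 0 0 0;1 40 0 0 0 0 0;1 40 0 0 0 0 0;1 40 0 0 0 0 0;1 40 0 0 0 0 0' && python3 look.py thin_rung R;  python3 look.py thick_rung L;cp pics/$(ls -t pics | head -1) pics/v3.png;  python3 - <<'E'
from h import *
p,d=camera("side")
for q,z,M in (("thick_rung",30,[552.2,40]),("thin_rung",26,[578.4,-138])):
    for o in outline_of(q,"side"):
        v,u=np.nonzero(o["pixels"]);W=ray("side",np.c_[u,v],z)[:,:2]-M;a=np.radians(8.4)
        r=axis(np.c_[W@[np.cos(a),np.sin(a)],W@[-np.sin(a),np.cos(a)]])
        if abs(r[1])<140 and abs(r[0])<60: print("side",q,r)
E
```

```text
clock: 17.7
tool_pos: [581.0, -161.5, 6.3]
ee_rot: [0.757, -0.653, 0.0, 0.0]
force: [0.5, 0.3, 0.4]
gripper_width: 85.1
grasp_force: 0.0
clock: 18.7
tool_pos: [618.4, -417.0, 145.1]
ee_rot: [0.757, -0.653, 0.0, -0.0]
force: [0.9, 0.4, 0.5]
gripper_width: 85.5
grasp_force: 0.0
0.95 x mid 1.7 y at mid 0.5 ang deg -0.32 rect [  1.7   0.5   1.1  29.2 148.1]
tcp in line frame -3.4 -287.8 z 140.8 F [ 0.2  0.  -1.7] t 18.8
0.84 x mid -4.9 y at mid 1.1 ang deg -0.14 rect [ -4.9   1.4  -0.5  39.7 163.7]
tcp in line frame -1.9 -464.0 z 143.0 F [-0.3  0.4  0.7] t 18.9
side thick_rung [-1.000e-01  3.300e+00  5.000e-01  4.440e+01  1.723e+02]
side thin_rung [  5.4  -1.    1.1  34.2 168.9]
```

View pics/v3.png

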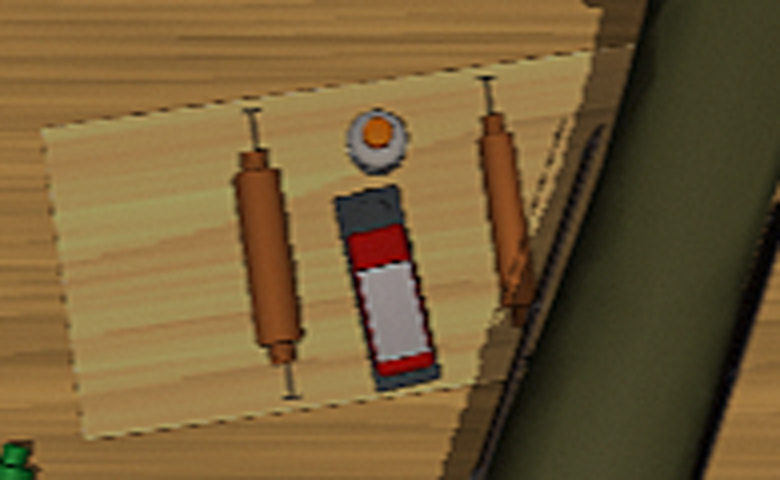

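Both rungs lie centred on their lines in both views, with line showing past both ends. The arm is clear, so I'm handing in.

```bash
python3 -m inch '1 0 0 0 0 0 0;1 0 0 0 0 0 0;1 0 0 0 0 0 0' && python3 -c "
from workcell import *
print(close_job())"
```

```text
clock: 19.3
tool_pos: [618.8, -414.2, 145.9]
ee_rot: [0.757, -0.653, 0.001, -0.0]
force: [-0.0, 0.8, -0.2]
gripper_width: 85.2
grasp_force: 0.0
the job is handed in; nothing more can be done
None
```

I rolled both rungs onto their nearest lines and handed the job in at about 19 s; the thick rung measured 1–3 mm and the thin one about 1 mm off its line, both within about 1° of parallel, but no verdict came back.

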